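# Index the drilling-jig tray to its detent

### The arm

A 6-joint arm with a two-finger parallel gripper is mounted at the origin on a cart in front of the work surface, level with it; the furniture and walls round the work are solid. World frame = base frame: x ahead of the robot, y to its left, z up, the work surface at z = 0. Lengths are in m, angles in rad, forces in N, time in s.
With the tool pointing down it reaches from about 0.25 to 0.85 m from the base axis. Payload 12.5 kg.
Tool frame: the origin (TCP) lies midway between the tips of the shut fingers; the grasp point (between the pads) lies 19 mm behind it; z points along the fingers, y is the line along which they close (so a half turn about z gives the same grasp; the last joint's range is limited). The gripper opens to 93 mm and grips with 3 to 60 N. Pads are 15 mm wide; open, the fingers measure 128 mm over their backs; the gripper's body (75 mm by 188 mm) begins 65 mm behind the grasp point.
Start: joints at [1.264, 0.351, 1.652, -0, 1.139, -0.085], TCP at [0.121, 0.537, 0.219] pointing down, gripper open.
Joint ranges: [-2.75, 2.75], [-0.79, 2.1], [0.01, 2.65], [-1.57, 4.71], [0.07, 3.14], [-2.87, 2.87]. Speed limits (rad/s): [2.22, 2.22, 2.79, 3.14, 3.14, 3.14].

### API

Orientations are given as a 3x3 rotation matrix whose columns are the frame's x, y, z axes.
In Python, from workcell import bot, imaging, job gives the robot as it stands.
- The arm moves only by the tool drive_tool, never from a script. Its argument "commands" is one flat list of numbers, 7 for each row, row after row: the shift along the world's x, y, z in m, then the turn, a rotation vector about the world's x, y, z in rad, then the opening, from 0 (shut) to 1 (fully open). In form: [x, y, z, rx, ry, rz, grip, x, y, z, rx, ry, rz, grip, ...]. A call has 1 to 20 rows; each row is the pose to reach, as a shift and turn from the pose commanded when the call began; what a row does not reach only later rows make up. A row lasts 1/12 s, in which the tool goes at most 41.7 mm and 7.16 degrees, less where a joint would pass 70% of its speed; a pose out of reach is approached as far as the arm can. A call with a gripper value outside its range is refused whole. The fingers move at their own pace and stop on an object; "force" is the grip in N (left out, the last holds). Time passes only in rows, so rows that repeat a pose let the fingers close. It gives the time, the measured TCP pose, the force, the opening and the grip force at its end, in the units of the state.
- bot.get_obs(): the state, without advancing time (a new reading comes with each control period).
- imaging.snapshot(name): name is "scene" or "top" or "wrist"; returns a dict with "pixels" (400x640x3 uint8, red, green, blue), "camera_matrix" (3x3 intrinsics, pixels), "origin" and "orientation" of the camera in the world. Camera axes: x right, y down, z forward; pixel columns grow to the right and rows downward; lengths in m; the calibration is good to about 2 mm. A picture is of the moment at which its call begins. There is no depth.
- job.job_done(): hands the job in; it is judged then, once.
The state is a dict: "clock": time; "joint_pos": joint angles; "qd": joint speeds; "joint_efforts": joint torques, N m; "ee_pos": TCP position; "orientation": TCP orientation; "force": force on the tool from outside, world axes, zero at the start; "wrist_torque": the same for the moment, N m; "width": finger opening in m; "gripper_force": force on a finger pad.
Only numpy, scipy, OpenCV 4.12 (cv2) and the standard library are available. Lean on these libraries where they do the work, as an engineer would, in place of code of your own. Each camera call takes 0.05 s, during which the arm holds its last target. There are 200 camera calls.

### The job

Lay the small pine block flat in the seat of the drilling jig's sliding tray while the tray is still at its loading end, and let go of it. Then take hold of the tray's round knob and slide the tray toward the guide bridge until you feel the spring ball drop into its notch; stop there and finish still holding the knob, with the ball in the notch and the block in its seat. Leave the other things on the bench where they are.

Things in the scene. Friction and masses are not known exactly. Their poses are not given: they have to be found in the camera images.
- pine_block: The workpiece: plain wood block, 40 (its x) x 70 (its y) x 22 (z) mm, about 0.15 kg, loose on the bench, right of the jig. Origin at the centre of its underside. Not the longer paler offcut.
- jig: Drilling jig, fixed to the bench: plywood base 110 (x) x 350 (y) mm with two steel ways along its y. Origin at the centre of its underside, on the bench top. The tray slides along the jig's y; its loading end is the -y end. The tray origin's y in this frame runs from -49 mm (loading stop) to +111 mm (far stop) and starts at -49 to -19.
- bridge (a point): Middle of the top of the wooden guide bridge across the ways, 83 mm above the bench, at jig y = +75 mm; the bridge is 102 (x) x 30 (y) mm, its underside 73 mm above the bench. The steel bushing on it reaches 90 mm above the bench.
- tray: Sliding tray. Origin at the centre of its seat's floor, 34 mm above the bench; axes parallel to the jig's. Seat 46 (x) x 76 (y) mm between 9 mm high stops at its corners; long sides open for the middle 50 mm, short sides for 26 mm. The block goes in with its 70 mm side along y, either way round, while the tray is within 50 mm of the loading stop. It slides with about 3 N of drag.
- knob (a point): Upright round wooden knob fixed to the tray, 22 mm diameter (28 mm flange for the lowest 5 mm), 50 mm high. This point is the centre of its foot, level with the seat's floor and 100 mm from the seat's centre toward the jig's -y end; the tray ends 18 mm behind it.
- cap (a point): Top of the dark cap (14 mm across) of the spring plunger, on the tray between knob and seat, 43 mm from the knob; 22 mm above the tray's top, it sinks 3 mm when the ball drops into the notch.
- plunger (a joint): Drop of the spring ball, m: 0 to 0.0005 = riding on its strip, 0.003 = in the notch. The one notch holds the tray with its origin at a jig y between +21 and +81 mm; it differs each time and must be felt (a 14 mm gap in the strip under the tray). The ball falls in within a few mm and draws the tray on; there it has about 5 mm of play, and then about 15 N along the rail push it out again.
- long_offcut: Bystander: pale offcut 45 x 100 x 22 mm on the bench left of the middle, in front of the jig. Origin at the centre of its underside.
- wax_tin: Bystander: round tin with a green lid, 72 mm across, 27 mm high, near the front edge right of the middle. Origin at the centre of its underside.
- sanding_block: Bystander: cork-topped sanding block 62 x 107 x 27 mm, near the front edge beside the tin. Origin at the centre of its underside.
Things that resemble listed ones, but are neither listed nor needed, are in the scene too. What is shaped like the pine_block but black or yellow is not meant.

How it is judged:
On the way, in this order (a step that is already met when the one before it is completed fails the run):
1. the block lies in the seat, let go, with the tray still at its loading end (x of pine_block in the frame of tray between -0.006 and 0.006 m and y of pine_block in the frame of tray between -0.006 and 0.006 m and z of pine_block in the frame of tray between -0.003 and 0.003 m and angle between the y axis of pine_block and the y axis of tray, either way round below 0.12 rad and angle between pine_block's own z axis and vertical below 0.06 rad and y of tray in the frame of jig below 0.006 m and contact force between pine_block and the fingers below 0.1 N), for 0.2 s.
2. the ball is in the notch with the knob held and the block in its seat (x of pine_block in the frame of tray between -0.006 and 0.006 m and y of pine_block in the frame of tray between -0.006 and 0.006 m and z of pine_block in the frame of tray between -0.003 and 0.003 m and angle between the y axis of pine_block and the y axis of tray, either way round below 0.12 rad and angle between pine_block's own z axis and vertical below 0.06 rad and value of joint plunger above 0.0018 m and contact force between tray and the fingers above 2 N and horizontal distance between the grasp point and knob below 0.02 m), for 0.2 s.
At the end, for the whole second after the job is handed in: The ball is in the notch (dropped over 1.8 of its 3 mm), the tray stands still, the fingers hold the knob (over 2 N, within 20 mm of its axis), and the block lies flat in the seat (within 6 mm each way, 3 mm in height, 0.12 rad in turn and 0.06 rad in tilt) (all of step 2 and linear speed of tray below 0.01 m/s); the arm keeps its last pose, push and grip.
It fails at once if the longer offcut is shifted more than 30 mm (distance of long_offcut from where it was at the start of the episode above 0.03 m).
It fails at once if the wax tin is shifted more than 30 mm (distance of wax_tin from where it was at the start of the episode above 0.03 m).
It fails at once if the sanding block is shifted more than 30 mm (distance of sanding_block from where it was at the start of the episode above 0.03 m).
It also fails if it takes over 45 s, if anything falls off the work surface, if the arm or the gripper's body presses on something with over 40 N, if the wrist force passes 120 N, or if a joint passes its speed limit or range.

## Working session

There is one attempt and no reset: what is moved stays moved. The work goes in short steps, Python scripts to look and compute and a tool call to move; the robot and the scene stay as the last step left them, time stands still between calls to the robot, and variables do not carry over. Pictures are saved under pics/ and viewed, at most 12 in all, crops included, and the job is handed in when it is done.

Besides the shell and the picture viewer there is one more tool, called in YAML: its name, and indented under it one key for each argument. drive_tool: Moves the arm, as the interface text tells. Its arguments: {"type":"object","properties":{"commands":{"type":"array","items":{"type":"number"}},"force":{"type":"number"}},"required":["commands"]}

```bash
mkdir -p pics
cat > h.py <<'E'
import numpy as np, cv2
from workcell import bot, imaging, job
def snap(n,f=None):
    s=imaging.snapshot(n)
    if f: cv2.imwrite(f'pics/{f}.png',cv2.cvtColor(np.asarray(s['pixels']),cv2.COLOR_RGB2BGR))
    np.savez(f'/tmp/{n}.npz',**{k:np.asarray(v) for k,v in s.items()})
    return s
def load(n): return dict(np.load(f'/tmp/{n}.npz'))
def ray(s,uv,z):
    uv=np.atleast_2d(np.asarray(uv,float)); K=np.asarray(s['camera_matrix']);R=np.asarray(s['orientation']);o=np.asarray(s['origin'])
    d=(R@np.linalg.inv(K)@np.c_[uv,np.ones(len(uv))].T).T
    return o+d*((z-o[2])/d[:,2])[:,None]
def proj(s,p):
    p=np.atleast_2d(p); K=np.asarray(s['camera_matrix']);R=np.asarray(s['orientation']);o=np.asarray(s['origin'])
    c=(p-o)@R; q=c@K.T; return q[:,:2]/q[:,2:]
E
python3 - <<'E'
from h import *
np.set_printoptions(precision=4,suppress=True)
a=snap('top','top1');b=snap('scene','scene1')
for s in(a,b):print(s['origin'],s['orientation'],s['camera_matrix'])
print(bot.get_obs())
E
```

```text
[ 0.3031 -0.1644  1.6444] [[ 0.0111 -0.9907  0.1353]
 [-0.9997 -0.0137 -0.0182]
 [ 0.0199 -0.1351 -0.9906]] [[431.7805   0.     319.0574]
 [  0.     431.7805 201.1705]
 [  0.       0.       1.    ]]
[-0.3927 -0.9168  1.1562] [[ 0.6193 -0.5368  0.573 ]
 [-0.7851 -0.4199  0.4553]
 [-0.0038 -0.7318 -0.6815]] [[415.0817   0.     318.1629]
 [  0.     415.0817 199.0866]
 [  0.       0.       1.    ]]
{'clock': 0.1, 'joint_pos': array([ 1.2644,  0.3512,  1.6523, -0.    ,  1.1391, -0.0846]), 'qd': array([-0.001 , -0.0018, -0.0023, -0.0006, -0.0001,  0.    ]), 'joint_efforts': array([  0.0004, -49.8033, -28.5704,   0.07  ,   0.0239,  -0.0001]), 'ee_pos': array([0.1209, 0.5363, 0.2182]), 'orientation': array([[-0.9755,  0.22  , -0.0003],
       [ 0.22  ,  0.9755, -0.001 ],
       [ 0.0001, -0.001 , -1.    ]]), 'force': array([-0.152 , -0.4285,  0.1995]), 'wrist_torque': array([-0.0016, -0.0014, -0.0341]), 'gripper_force': 0.0, 'width': 0.09310330178581941}
```

View pics/top1.png

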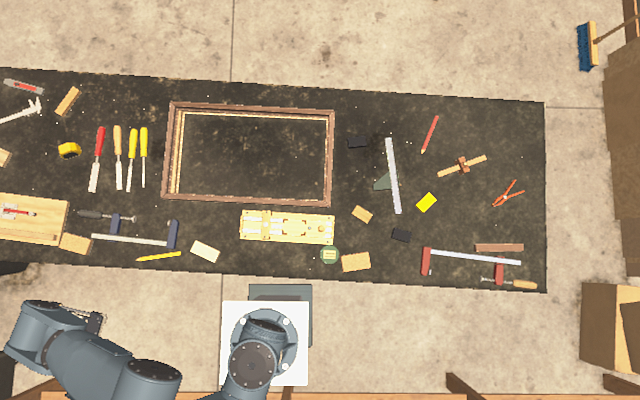

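View pics/scene1.png

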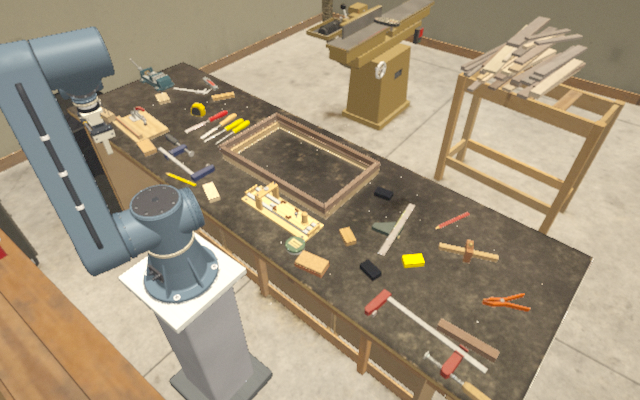

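Top view: the jig is at (287,227), the tin at (330,255), the sanding block at (356,262) and the long offcut at (205,252). There are several candidates for the pine block. The one at (361,214) is wood-coloured, small and right of the jig. (205,252) is paler and longer, (356,262) is the sanding block, and (400,235), (427,202) and (358,142) are black or yellow. I'll confirm in an enlarged crop.

Run:
```python
from h import *
a=load('top')['pixels'][190:280,230:380,::-1]
b=load('scene')['pixels'][170:280,230:380,::-1]
cv2.imwrite('pics/c1.png',np.vstack([cv2.resize(a,(600,360),interpolation=3)]))
cv2.imwrite('pics/c2.png',cv2.resize(b,(750,550),interpolation=3))
s=load('top')
# pine block top contour
hsv=cv2.cvtColor(s['pixels'],cv2.COLOR_RGB2HSV)
m=((hsv[...,1]>60)&(hsv[...,2]>120)&(hsv[...,0]<30)).astype(np.uint8)
c,_=cv2.findContours(m,0,1)
for k in c:
    if cv2.contourArea(k)>60:
        (u,v),wh,an=cv2.minAreaRect(k)
        if 230<u<380 and 190<v<280:print(u,v,wh,an,ray(s,(u,v),.022), ray(s,cv2.boxPoints(((u,v),wh,an)),.022).round(3).tolist())
```

```text
298.7500305175781 259.75 (13.914022445678711, 15.495160102844238) 71.56504821777344 [[ 0.30376671 -0.12117989  0.022     ]] [[0.319, -0.085, 0.022], [0.337, -0.14, 0.022], [0.289, -0.157, 0.022], [0.27, -0.103, 0.022]]
354.2629699707031 261.45953369140625 (17.41054916381836, 31.09569549560547) 81.25383758544922 [[ 0.29974658 -0.32808483  0.022     ]] [[0.322, -0.266, 0.022], [0.341, -0.381, 0.022], [0.277, -0.39, 0.022], [0.259, -0.276, 0.022]]
329.0 254.0 (8.0, 12.0) 90.0 [[ 0.32628239 -0.23362611  0.022     ]] [[0.341, -0.211, 0.022], [0.341, -0.256, 0.022], [0.312, -0.256, 0.022], [0.311, -0.211, 0.022]]
286.6239013671875 224.84934997558594 (94.7345962524414, 34.1706657409668) 3.900493860244751 [[ 0.43325176 -0.07336516  0.022     ]] [[0.379, 0.106, 0.022], [0.508, 0.102, 0.022], [0.488, -0.255, 0.022], [0.359, -0.247, 0.022]]
361.87078857421875 213.60675048828125 (19.50396156311035, 11.553977012634277) 32.00538635253906 [[ 0.47949067 -0.35692812  0.022     ]] [[0.48, -0.314, 0.022], [0.518, -0.337, 0.022], [0.479, -0.4, 0.022], [0.442, -0.377, 0.022]]
319.5 199.5 (399.0, 639.0) 90.0 [[ 0.53118759 -0.19591575  0.022     ]] [[1.317, 1.087, 0.022], [1.379, -1.502, 0.022], [-0.182, -1.361, 0.022], [-0.194, 0.921, 0.022]]
```

View pics/c1.png

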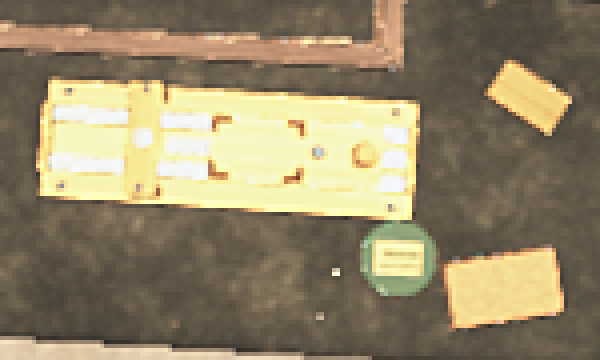

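View pics/c2.png

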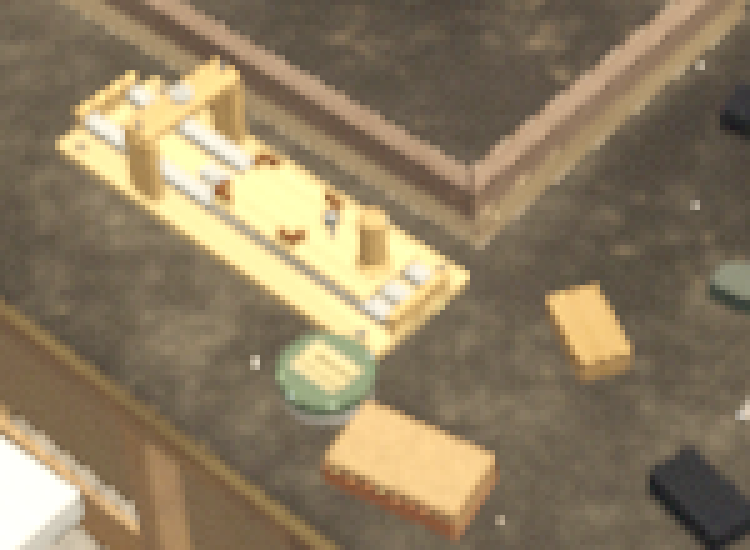

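Both views confirm it: the wood block at crop (528,97), i.e. top px (361,214), is 40x70 and right of the jig. The bridge is at the jig's left end (world +y) and the knob is at its right end. I'll move over the block and look with the wrist camera.

drive_tool:
  commands: [0.08, -0.2, 0.05, 0, 0, -0.4, 1, 0.16, -0.4, 0.05, 0, 0, -0.8, 1, 0.16, -0.4, 0.05, 0, 0, -0.8, 1, 0.16, -0.4, 0.05, 0, 0, -0.8, 1, 0.16, -0.4, 0.05, 0, 0, -0.8, 1, 0.16, -0.4, 0.05, 0, 0, -0.8, 1, 0.24, -0.54, 0.05, 0, 0, -1.2, 1, 0.24, -0.54, 0.05, 0, 0, -1.2, 1, 0.24, -0.54, 0.05, 0, 0, -1.2, 1, 0.24, -0.54, 0.05, 0, 0, -1.2, 1, 0.24, -0.54, 0.05, 0, 0, -1.2, 1, 0.359, -0.894, 0.05, 0, 0, -1.908, 1, 0.359, -0.894, 0.05, 0, 0, -1.908, 1, 0.359, -0.894, 0.05, 0, 0, -1.908, 1, 0.359, -0.894, 0.05, 0, 0, -1.908, 1, 0.359, -0.894, 0.05, 0, 0, -1.908, 1, 0.359, -0.894, 0.05, 0, 0, -1.908, 1, 0.359, -0.894, 0.05, 0, 0, -1.908, 1, 0.359, -0.894, 0.05, 0, 0, -1.908, 1, 0.359, -0.894, 0.05, 0, 0, -1.908, 1]

```text
clock: 1.77
ee_pos: [0.4335, -0.2349, 0.2664]
orientation: [[0.531, 0.847, -0.0], [0.847, -0.531, 0.0], [0.0, -0.0, -1.0]]
force: [0.4, 0.8, 0.8]
width: 0.0931
gripper_force: 0.0
```

drive_tool:
  commands: [0.035, -0.1, 0, 0, 0, 0, 1, 0.035, -0.1, 0, 0, 0, 0, 1, 0.035, -0.1, 0, 0, 0, 0, 1, 0.035, -0.1, 0, 0, 0, 0, 1, 0.035, -0.1, 0, 0, 0, 0, 1]

```text
clock: 2.18
ee_pos: [0.4682, -0.3331, 0.2657]
orientation: [[0.531, 0.847, -0.001], [0.847, -0.531, 0.001], [0.0, -0.002, -1.0]]
force: [-0.7, -0.6, 0.5]
width: 0.0929
gripper_force: 0.0
```

Run:
```python
from h import *
np.set_printoptions(precision=4,suppress=True)
a=snap('wrist','w1');print(a['origin'],a['orientation']); o=bot.get_obs();print(o['ee_pos'],o['orientation'],o['joint_pos'])
print(proj(a,[[.48,-.357,.022]]))
```

```text
[ 0.5106 -0.2662  0.4327] [[ 0.8466 -0.5103 -0.1511]
 [-0.5322 -0.8132 -0.2356]
 [-0.0026  0.2798 -0.96  ]]
[ 0.4681 -0.3322  0.2661] [[ 0.5306  0.8476 -0.001 ]
 [ 0.8476 -0.5306  0.0011]
 [ 0.0004 -0.0014 -1.    ]] [-0.6984  0.3521  1.5291  0.0002  1.2618 -0.1391]
[[340.7691 185.7188]]
```

View pics/w1.png

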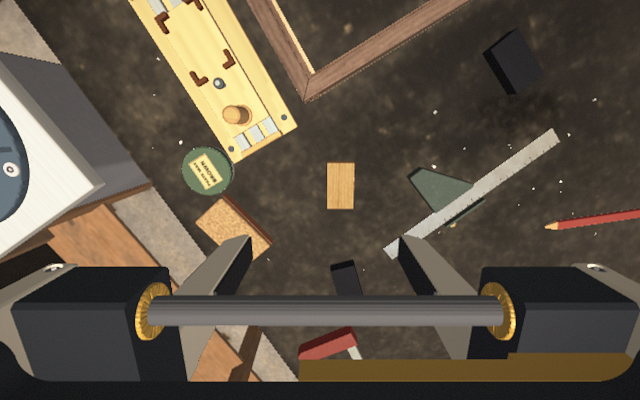

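The wrist view shows the pine block upright at (340,186), the tray's brown corner stops at (162,22), (200,78), (228,58) and near (190,5), the cap at (219,83), and the knob at (236,114).

Run:
```python
from h import *
np.set_printoptions(precision=4,suppress=True)
s=load('wrist'); im=s['pixels']; hsv=cv2.cvtColor(im,cv2.COLOR_RGB2HSV)
m=((hsv[...,1]>70)&(hsv[...,2]>120)&(hsv[...,0]<30)).astype(np.uint8)
c,_=cv2.findContours(m,0,1)
for k in c:
    (u,v),wh,an=cv2.minAreaRect(k)
    if 300<u<380 and 150<v<220 and cv2.contourArea(k)>300:
        P=ray(s,k[:,0,:],.022)[:,:2]
        (x,y),w,a=cv2.minAreaRect((P*1000).astype(np.float32)); print('block',x,y,w,a,'px',u,v,wh)
# stops: dark brown within jig
m=((hsv[...,1]>110)&(hsv[...,2]<150)&(hsv[...,2]>40)&(hsv[...,0]<14)).astype(np.uint8)
n,l,st,ce=cv2.connectedComponentsWithStats(m)
for i in range(1,n):
    if st[i,4]>40 and 130<ce[i][0]<300 and ce[i][1]<150: print('stop',st[i],ce[i],ray(s,ce[i],.043))
print('cap',ray(s,(219,82),.065),'knobtop?',ray(s,(238,113),.084))
cv2.imwrite('pics/w1c.png',cv2.resize(im[0:165,120:310,::-1],(760,660)[:2],interpolation=3)[:600])
o=bot.get_obs();print(o['ee_pos'])
```

```text
block 479.8343200683594 -356.5587158203125 (69.5833969116211, 39.951751708984375) 57.96586227416992 px 340.5 185.0 (46.0, 27.0)
stop [183   0  20  10  73] [194.1918   2.9589] [[ 0.4495 -0.0703  0.043 ]]
stop [155  12  14  22 155] [162.0065  21.2581] [[ 0.4044 -0.0644  0.043 ]]
stop [223  49  12  20 114] [228.0614  59.5877] [[ 0.4461 -0.1402  0.043 ]]
stop [190  72  18  14 112] [198.0625  79.    ] [[ 0.4002 -0.1378  0.043 ]]
cap [[ 0.4256 -0.161   0.065 ]] knobtop? [[ 0.428  -0.2049  0.084 ]]
[ 0.4681 -0.3322  0.2661]
```

View pics/w1c.png

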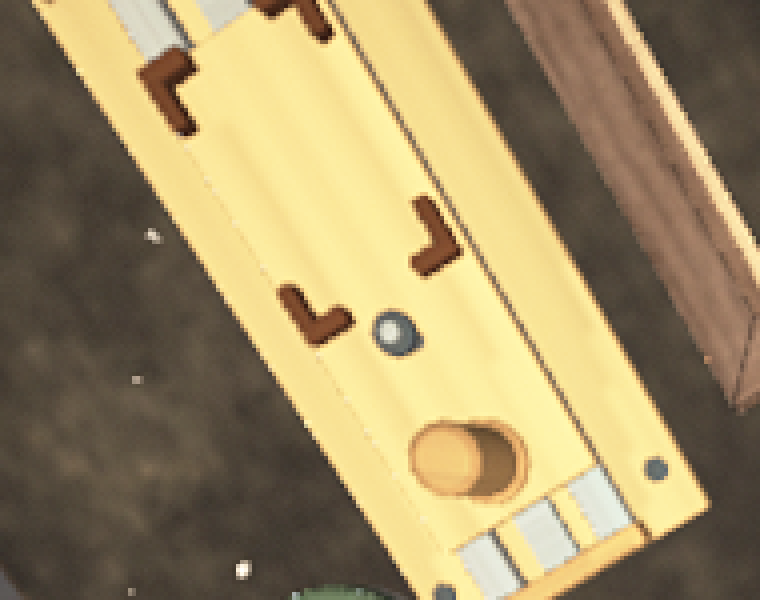

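drive_tool:
  commands: [0.012, -0.024, -0.04, 0, 0, 0, 1, 0.012, -0.024, -0.08, 0, 0, 0, 1, 0.012, -0.024, -0.12, 0, 0, 0, 1, 0.012, -0.024, -0.16, 0, 0, 0, 1, 0.012, -0.024, -0.19, 0, 0, 0, 1, 0.012, -0.024, -0.21, 0, 0, 0, 1, 0.012, -0.024, -0.21, 0, 0, 0, 1, 0.012, -0.024, -0.21, 0, 0, 0, 1]

```text
clock: 2.9
ee_pos: [0.4804, -0.3556, 0.057]
orientation: [[0.53, 0.848, -0.001], [0.848, -0.53, 0.001], [0.0, -0.001, -1.0]]
force: [-0.7, 0.8, 0.8]
width: 0.0929
gripper_force: 0.0
```

Run:
```python
from h import *
print(bot.get_obs()['ee_pos'])
s=snap('wrist'); im=s['pixels']; hsv=cv2.cvtColor(im,cv2.COLOR_RGB2HSV)
m=((hsv[...,1]>70)&(hsv[...,2]>120)&(hsv[...,0]<30)).astype(np.uint8)
c,_=cv2.findContours(m,0,1)
for k in c:
    if cv2.contourArea(k)>1000:
        P=ray(s,k[:,0,:],.022)[:,:2]
        print(cv2.minAreaRect((P*1000).astype(np.float32)),cv2.boundingRect(k))
```

```text
[ 0.48036626 -0.35557244  0.05696179]
((479.1103210449219, -356.9751892089844), (70.2982406616211, 40.29473114013672), 57.71641540527344) (298, 186, 55, 87)
((320.95257568359375, -232.88970947265625), (45.609107971191406, 33.367637634277344), 87.38247680664062) (19, 167, 74, 72)
((519.9826049804688, -209.29498291015625), (18.968984603881836, 52.20015335083008), 87.70511627197266) (228, 0, 71, 48)
((419.256591796875, -191.8956298828125), (119.9526596069336, 119.90135192871094), 87.01815032958984) (0, 0, 240, 186)
```

Block confirmed at (0.4792, -0.3568). Descending and gripping.

drive_tool:
  commands: [-0.001, -0.001, -0.03, 0, 0, 0, 1, -0.001, -0.001, -0.051, 0, 0, 0, 1, -0.001, -0.001, -0.051, 0, 0, 0, 1, -0.001, -0.001, -0.051, 0, 0, 0, 0, -0.001, -0.001, -0.051, 0, 0, 0, 0, -0.001, -0.001, -0.051, 0, 0, 0, 0, -0.001, -0.001, -0.051, 0, 0, 0, 0, -0.001, -0.001, -0.051, 0, 0, 0, 0, -0.001, -0.001, -0.051, 0, 0, 0, 0, -0.001, -0.001, -0.051, 0, 0, 0, 0, -0.001, -0.001, -0.051, 0, 0, 0, 0]
  force: 25

```text
clock: 3.87
ee_pos: [0.4795, -0.3577, 0.0058]
orientation: [[0.53, 0.848, 0.0], [0.848, -0.53, -0.0], [-0.0, 0.0, -1.0]]
force: [-0.3, 1.4, 0.3]
width: 0.0443
gripper_force: 0.0
```

drive_tool:
  commands: [0, 0, 0, 0, 0, 0, 0, 0, 0, 0, 0, 0, 0, 0, 0, 0, 0, 0, 0, 0, 0, 0, 0, 0, 0, 0, 0, 0, 0, 0, 0, 0, 0, 0, 0, 0, 0, 0.04, 0, 0, 0, 0, 0, 0, 0.08, 0, 0, 0, 0, 0, 0, 0.12, 0, 0, 0, 0, 0, 0, 0.12, 0, 0, 0, 0, 0, 0, 0.12, 0, 0, 0, 0]

```text
clock: 4.7
ee_pos: [0.4803, -0.3583, 0.1276]
orientation: [[0.53, 0.848, 0.003], [0.848, -0.53, -0.003], [-0.001, 0.004, -1.0]]
force: [-0.1, -0.2, -1.6]
width: 0.0395
gripper_force: 25.0
```

drive_tool:
  commands: [-0.01, 0.03, 0.02, 0, 0, 0.1, 0, -0.02, 0.06, 0.04, 0, 0, 0.2, 0, -0.03, 0.09, 0.04, 0, 0, 0.3, 0, -0.04, 0.12, 0.04, 0, 0, 0.4, 0, -0.055, 0.15, 0.04, 0, 0, 0.501, 0, -0.055, 0.15, 0.04, 0, 0, 0.501, 0, -0.055, 0.15, 0.04, 0, 0, 0.501, 0, -0.055, 0.15, 0.04, 0, 0, 0.501, 0]

```text
clock: 5.37
ee_pos: [0.4245, -0.2078, 0.1649]
orientation: [[0.059, 0.998, -0.001], [0.998, -0.059, 0.0], [0.0, -0.001, -1.0]]
force: [-0.3, 1.0, -1.2]
width: 0.0393
gripper_force: 25.0
```

Run:
```python
from h import *
np.set_printoptions(precision=4,suppress=True)
print(bot.get_obs()['ee_pos'])
s=snap('wrist','w2'); im=s['pixels']; hsv=cv2.cvtColor(im,cv2.COLOR_RGB2HSV)
m=((hsv[...,1]>110)&(hsv[...,2]<150)&(hsv[...,2]>40)&(hsv[...,0]<14)).astype(np.uint8)
n,l,st,ce=cv2.connectedComponentsWithStats(m)
for i in range(1,n):
    if 80<st[i,4]<3000: print('stop',st[i],ce[i],ray(s,ce[i],.043))
```

```text
[ 0.4245 -0.2078  0.1649]
stop [333  39  16  23 211] [342.6493  47.3128] [[ 0.4495 -0.0661  0.043 ]]
stop [286  40  18  23 211] [292.3791  48.019 ] [[ 0.4037 -0.064   0.043 ]]
stop [290 119  16  19 155] [294.871  130.2903] [[ 0.3994 -0.1367  0.043 ]]
stop [332 119  16  19 154] [342.0325 130.4156] [[ 0.4458 -0.1396  0.043 ]]
stop [613 190  27   6 107] [627.729  192.4579] [[ 0.7411 -0.2202  0.043 ]]
stop [422 194  28   6  99] [432.1616 195.7172] [[ 0.5374 -0.2116  0.043 ]]
stop [242 250  11  17 104] [247.3846 257.75  ] [[ 0.3339 -0.2716  0.043 ]]
stop [108 350  28  32 351] [122.3561 367.5499] [[ 0.1538 -0.4156  0.043 ]]
```

View pics/w2.png

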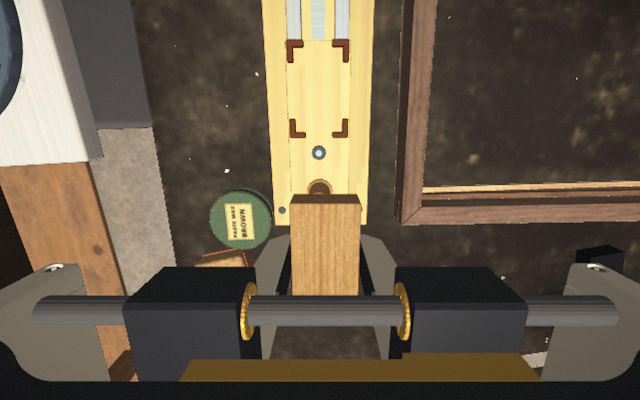

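Run:
```python
from h import *
np.set_printoptions(precision=4,suppress=True)
s=load('wrist');print(s['origin'])
P=ray(s,[(286,39.5),(349,39),(290,137.5),(348,137.5)],.043);print(P,P.mean(0))
print('blockend',ray(s,[(289.5,196),(360,196)],.165-.006+.022),'knob foot',ray(s,(319,186),.039))
```

```text
[ 0.4299 -0.129   0.3319]
[[ 0.3985 -0.0567  0.043 ]
 [ 0.4555 -0.0597  0.043 ]
 [ 0.394  -0.1433  0.043 ]
 [ 0.4514 -0.1467  0.043 ]] [ 0.4249 -0.1016  0.043 ]
blockend [[ 0.408  -0.1677  0.181 ]
 [ 0.4466 -0.17    0.181 ]] knob foot [[ 0.4193 -0.1951  0.039 ]]
```

drive_tool:
  commands: [0, 0.035, 0, 0, 0, 0, 0, 0, 0.07, 0, 0, 0, 0, 0, 0, 0.095, 0, 0, 0, 0, 0, 0.0005, 0.1056, -0.02, 0, 0, 0, 0, 0.0005, 0.1056, -0.05, 0, 0, 0, 0, 0.0005, 0.1056, -0.08, 0, 0, 0, 0, 0.0005, 0.1056, -0.1, 0, 0, 0, 0, 0.0005, 0.1056, -0.1, 0, 0, 0, 0, 0.0005, 0.1056, -0.1, 0, 0, 0, 0]

```text
clock: 6.17
ee_pos: [0.4249, -0.1024, 0.0651]
orientation: [[0.059, 0.998, -0.002], [0.998, -0.059, 0.001], [0.001, -0.002, -1.0]]
force: [-0.2, 0.5, 0.4]
width: 0.0396
gripper_force: 25.0
```

Run:
```python
from h import *
print(bot.get_obs()['ee_pos'])
s=snap('wrist')
cv2.imwrite('pics/w3.png',cv2.resize(s['pixels'][100:340,180:460,::-1],(700,600),interpolation=3))
```

```text
[ 0.42485919 -0.10244805  0.06508531]
```

View pics/w3.png

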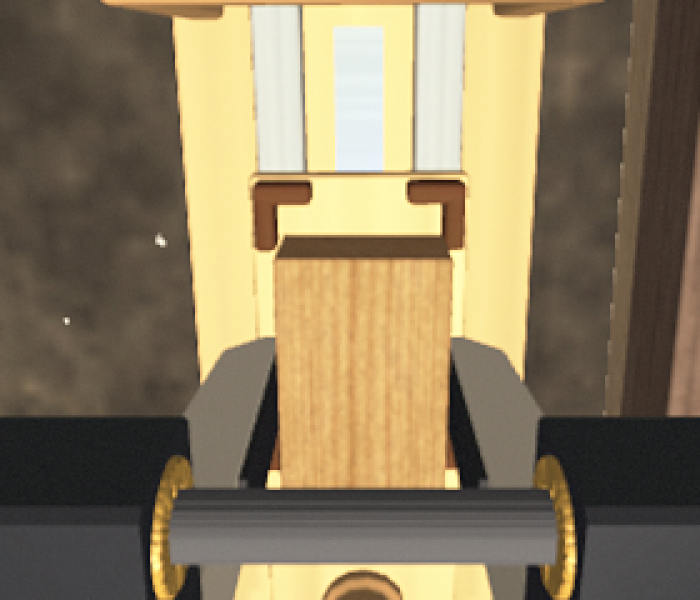

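The block is centred and square between the far stops (crop x 277 to 443). Lowering it.

drive_tool:
  commands: [0, 0, -0.01, 0, 0, 0, 0, 0, 0, -0.018, 0, 0, 0, 0, 0, 0, -0.024, 0, 0, 0, 0, 0, 0, -0.0245, 0, 0, 0, 0, 0, 0, -0.0245, 0, 0, 0, 0]

```text
clock: 6.63
ee_pos: [0.4248, -0.102, 0.0409]
orientation: [[0.058, 0.998, -0.001], [0.998, -0.058, 0.0], [0.0, -0.001, -1.0]]
force: [-1.0, -0.6, -1.2]
width: 0.0397
gripper_force: 25.0
```

drive_tool:
  commands: [0, 0, -0.001, 0, 0, 0, 0, 0, 0, -0.001, 0, 0, 0, 0, 0, 0, -0.001, 0, 0, 0, 0.75, 0, 0, -0.001, 0, 0, 0, 0.75, 0, 0, -0.001, 0, 0, 0, 0.75, 0, 0, -0.001, 0, 0, 0, 0.75, 0, 0, -0.001, 0, 0, 0, 0.75, 0, 0, 0.03, 0, 0, 0, 0.75, 0, 0, 0.065, 0, 0, 0, 0.75, 0, -0.02, 0.09, 0, 0, 0, 0.75, 0, -0.06, 0.09, 0, 0, 0, 0.75, 0, -0.09, 0.09, 0, 0, 0, 0.75, 0, -0.09, 0.09, 0, 0, 0, 0.75]

```text
clock: 7.72
ee_pos: [0.4256, -0.1961, 0.132]
orientation: [[0.06, 0.998, 0.002], [0.998, -0.06, -0.002], [-0.002, 0.002, -1.0]]
force: [0.5, 0.9, -0.3]
width: 0.0696
gripper_force: 0.0
```

Run:
```python
from h import *
print(bot.get_obs()['ee_pos'])
s=snap('wrist','w4')
```

```text
[ 0.42555761 -0.19612788  0.13198467]
```

View pics/w4.png

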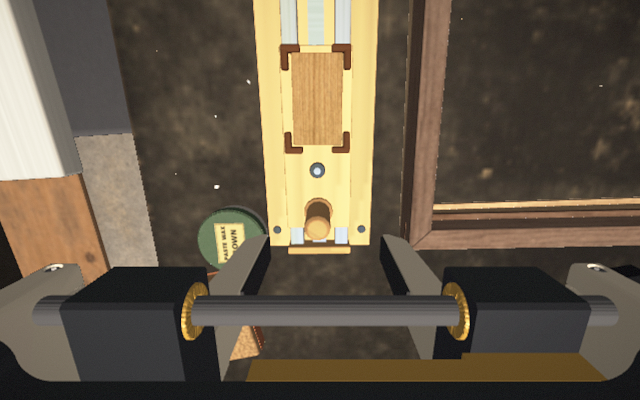

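The block lies in its seat (317,98) between all four stops. The cap is at (317,170) and the knob top at (317,228).

Run:
```python
from h import *
s=load('wrist')
print(ray(s,(317,228.5),.084),ray(s,(317,170),.056),ray(s,(317.5,98),.056))
```

```text
[[ 0.41945298 -0.20089228  0.084     ]] [[ 0.42172042 -0.15809541  0.056     ]] [[ 0.4261444  -0.10000231  0.056     ]]
```

drive_tool:
  commands: [-0.006, -0.005, -0.025, 0, 0, 0, 0.75, -0.006, -0.005, -0.06, 0, 0, 0, 0.75, -0.006, -0.005, -0.085, 0, 0, 0, 0.75, -0.006, -0.005, -0.087, 0, 0, 0, 0.75, -0.006, -0.005, -0.087, 0, 0, 0, 0, -0.006, -0.005, -0.087, 0, 0, 0, 0, -0.006, -0.005, -0.087, 0, 0, 0, 0, -0.006, -0.005, -0.087, 0, 0, 0, 0, -0.006, -0.005, -0.087, 0, 0, 0, 0, -0.006, -0.005, -0.087, 0, 0, 0, 0, -0.006, -0.005, -0.087, 0, 0, 0, 0, -0.006, -0.005, -0.087, 0, 0, 0, 0, -0.006, -0.005, -0.087, 0, 0, 0, 0, -0.006, -0.005, -0.087, 0, 0, 0, 0]
  force: 40

```text
clock: 8.93
ee_pos: [0.4192, -0.1972, 0.0444]
orientation: [[0.058, 0.998, 0.0], [0.998, -0.058, -0.0], [-0.0, 0.0, -1.0]]
force: [0.4, 0.8, 3.3]
width: 0.0211
gripper_force: 40.0
```

drive_tool:
  commands: [0.0003, 0.005, 0, 0, 0, 0, 0, 0.0006, 0.01, 0, 0, 0, 0, 0, 0.0009, 0.015, 0, 0, 0, 0, 0, 0.0012, 0.02, 0, 0, 0, 0, 0, 0.0015, 0.025, 0, 0, 0, 0, 0, 0.0018, 0.03, 0, 0, 0, 0, 0, 0.002, 0.035, 0, 0, 0, 0, 0, 0.0023, 0.04, 0, 0, 0, 0, 0, 0.0023, 0.04, 0, 0, 0, 0, 0, 0.0023, 0.04, 0, 0, 0, 0, 0]

```text
clock: 9.77
ee_pos: [0.4213, -0.1566, 0.0443]
orientation: [[0.058, 0.998, -0.0], [0.998, -0.058, 0.0], [0.0, -0.0, -1.0]]
force: [0.5, 4.1, 5.2]
width: 0.0213
gripper_force: 40.0
```

```bash
cat > f.py <<'E'
from h import *
np.set_printoptions(precision=4,suppress=True)
o=bot.get_obs();print(o['clock'],o['ee_pos'],o['force'],o['width'])
s=snap('wrist'); im=s['pixels'].astype(int)
# cap: bluish-grey dark blob near the expected place
e=proj(s,o['ee_pos']+np.array([.0025,.0435-.004,.011]))[0];print('exp',e)
r=im[int(e[1])-20:int(e[1])+20,int(e[0])-20:int(e[0])+20]
m=((r[...,2]-r[...,0])>-5).astype(np.uint8)
n,l,st,ce=cv2.connectedComponentsWithStats(m)
for i in range(1,n):
    if st[i,4]>25: print(st[i],ce[i]+[int(e[0])-20,int(e[1])-20])
E
python3 f.py
```

```text
9.7667 [ 0.4213 -0.1566  0.0443] [0.4748 4.062  5.2344] 0.02132335717464611
exp [324.2972 192.8558]
[ 10  10  22  23 393] [324.4427 193.3486]
```

drive_tool:
  commands: [0.0001, 0.002, 0, 0, 0, 0, 0, 0.0002, 0.004, 0, 0, 0, 0, 0]

```text
clock: 9.98
ee_pos: [0.4215, -0.1532, 0.0444]
orientation: [[0.058, 0.998, 0.0], [0.998, -0.058, -0.0], [-0.0, 0.0, -1.0]]
force: [-1.8, -2.2, 5.1]
width: 0.021
gripper_force: 40.0
```

```bash
python3 f.py
```

```text
9.9833 [ 0.4215 -0.1532  0.0444] [-1.8056 -2.1953  5.1391] 0.021029654550865945
exp [324.318  192.9044]
[ 10  10  22  23 397] [324.3426 193.1537]
```

drive_tool:
  commands: [0.0001, 0.002, 0, 0, 0, 0, 0, 0.0002, 0.004, 0, 0, 0, 0, 0]

```text
clock: 10.2
ee_pos: [0.4217, -0.1489, 0.0443]
orientation: [[0.058, 0.998, 0.0], [0.998, -0.058, -0.0], [-0.0, 0.0, -1.0]]
force: [-2.0, -0.9, 4.4]
width: 0.0209
gripper_force: 40.0
```

drive_tool:
  commands: [0.0001, 0.002, 0, 0, 0, 0, 0, 0.0002, 0.004, 0, 0, 0, 0, 0]

```text
clock: 10.37
ee_pos: [0.4219, -0.145, 0.0443]
orientation: [[0.058, 0.998, 0.0], [0.998, -0.058, -0.0], [-0.0, 0.0, -1.0]]
force: [-1.6, -2.9, 4.7]
width: 0.0213
gripper_force: 40.0
```

drive_tool:
  commands: [0.0001, 0.002, 0, 0, 0, 0, 0, 0.0002, 0.004, 0, 0, 0, 0, 0]

```text
clock: 10.53
ee_pos: [0.4221, -0.1425, 0.0444]
orientation: [[0.057, 0.998, 0.0], [0.998, -0.057, -0.003], [-0.003, 0.0, -1.0]]
force: [-8.0, -22.3, 0.5]
width: 0.0214
gripper_force: 40.0
```

```bash
python3 f.py
```

```text
10.5333 [ 0.4221 -0.1425  0.0444] [ -7.9791 -22.3487   0.4667] 0.021383879280933753
exp [324.4249 192.9734]
[ 10  10  22  23 391] [324.3043 192.7494]
```

drive_tool:
  commands: [-0.0001, -0.002, 0, 0, 0, 0, 0, -0.0001, -0.002, 0, 0, 0, 0, 0, -0.0001, -0.002, 0, 0, 0, 0, 0]

```text
clock: 10.83
ee_pos: [0.422, -0.1435, 0.0443]
orientation: [[0.058, 0.998, 0.0], [0.998, -0.058, -0.001], [-0.001, 0.0, -1.0]]
force: [-2.9, -5.7, 5.1]
width: 0.0214
gripper_force: 40.0
```

```bash
python3 f.py
python3 - <<'E'
from h import *
s=load('wrist');o=bot.get_obs()
for z in(.011,.008):print(proj(s,o['ee_pos']+np.array([.0025,.0395,z])))
cv2.imwrite('pics/w5.png',s['pixels'][...,::-1])
E
```

```text
10.8333 [ 0.422  -0.1435  0.0443] [-2.9022 -5.7316  5.0705] 0.021440699512571618
exp [324.32   192.8911]
[ 10  10  22  22 385] [324.4    192.4909]
[[324.33864036 192.89976322]]
[[324.35086738 191.61469172]]
```

View pics/w5.png

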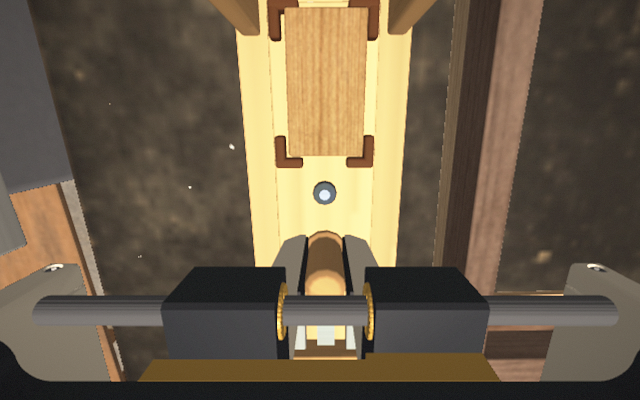

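The cap image has shifted about 0.8 px, which fits a drop, and the block is still in its seat at (326,80). A gentle pull back will test whether the notch holds.

drive_tool:
  commands: [-0.0001, -0.0015, 0, 0, 0, 0, 0, -0.0002, -0.003, 0, 0, 0, 0, 0, -0.0002, -0.003, 0, 0, 0, 0, 0]

```text
clock: 11.13
ee_pos: [0.4218, -0.1462, 0.0443]
orientation: [[0.058, 0.998, 0.0], [0.998, -0.058, 0.0], [0.0, 0.0, -1.0]]
force: [-1.0, -0.6, 5.9]
width: 0.0213
gripper_force: 40.0
```

```bash
python3 f.py
```

```text
11.1333 [ 0.4218 -0.1462  0.0443] [-0.9923 -0.6073  5.8732] 0.021267978506189878
exp [324.3083 192.8829]
[ 10   9  22  23 384] [324.4375 192.388 ]
```

drive_tool:
  commands: [-0.0001, -0.001, 0, 0, 0, 0, 0, -0.0001, -0.002, 0, 0, 0, 0, 0, -0.0001, -0.002, 0, 0, 0, 0, 0]

```text
clock: 11.43
ee_pos: [0.4217, -0.1481, 0.0443]
orientation: [[0.058, 0.998, 0.0], [0.998, -0.058, 0.0], [0.0, 0.0, -1.0]]
force: [-1.1, 0.2, 6.0]
width: 0.0208
gripper_force: 40.0
```

```bash
python3 f.py
```

```text
11.4333 [ 0.4217 -0.1481  0.0443] [-1.0639  0.178   5.9675] 0.02079015453231305
exp [324.2285 192.8633]
[ 10   9  22  23 385] [324.426 192.361]
```

drive_tool:
  commands: [-0.0001, -0.0008, 0, 0, 0, 0, 0, -0.0001, -0.0015, 0, 0, 0, 0, 0, -0.0001, -0.0015, 0, 0, 0, 0, 0]

```text
clock: 11.73
ee_pos: [0.4216, -0.1495, 0.0443]
orientation: [[0.058, 0.998, 0.0], [0.998, -0.058, 0.0], [0.0, 0.0, -1.0]]
force: [-0.4, 0.1, 5.9]
width: 0.0215
gripper_force: 40.0
```

```bash
python3 f.py
```

```text
11.7333 [ 0.4216 -0.1495  0.0443] [-0.35    0.0526  5.8933] 0.021483080531645642
exp [324.288  192.8801]
[ 10   9  22  23 384] [324.4193 192.4036]
```

drive_tool:
  commands: [-0.0001, -0.0008, 0, 0, 0, 0, 0, -0.0001, -0.0015, 0, 0, 0, 0, 0, -0.0001, -0.0015, 0, 0, 0, 0, 0]

```text
clock: 12.03
ee_pos: [0.4216, -0.1506, 0.0443]
orientation: [[0.058, 0.998, 0.0], [0.998, -0.058, 0.001], [0.001, 0.0, -1.0]]
force: [0.5, 4.9, 5.9]
width: 0.0212
gripper_force: 40.0
```

```bash
python3 f.py
```

```text
12.0333 [ 0.4216 -0.1506  0.0443] [0.5378 4.8792 5.9195] 0.02116097264377387
exp [324.3073 192.8939]
[ 10   9  22  23 386] [324.4534 192.3549]
```

The notch holds from both sides: back edge near y=-0.1505, front edge near -0.143. I'll go to the middle.

drive_tool:
  commands: [0.0001, 0.002, 0, 0, 0, 0, 0, 0.0002, 0.004, 0, 0, 0, 0, 0, 0.0002, 0.004, 0, 0, 0, 0, 0, 0.0002, 0.004, 0, 0, 0, 0, 0, 0.0002, 0.004, 0, 0, 0, 0, 0, 0.0002, 0.004, 0, 0, 0, 0, 0]

```text
clock: 12.58
ee_pos: [0.4218, -0.1469, 0.0443]
orientation: [[0.058, 0.998, 0.0], [0.998, -0.058, 0.0], [0.0, 0.0, -1.0]]
force: [-0.6, 1.7, 5.4]
width: 0.0213
gripper_force: 40.0
```

```bash
python3 f.py
python3 - <<'E'
from h import *
s=load('wrist')
cv2.imwrite('pics/w6.png',cv2.resize(s['pixels'][0:240,180:460,::-1],(700,600),interpolation=3))
E
```

```text
12.5833 [ 0.4218 -0.1469  0.0443] [-0.6174  1.705   5.3791] 0.02126041605519004
exp [324.3062 192.9027]
[ 10   9  22  23 385] [324.4052 192.3766]
```

View pics/w6.png

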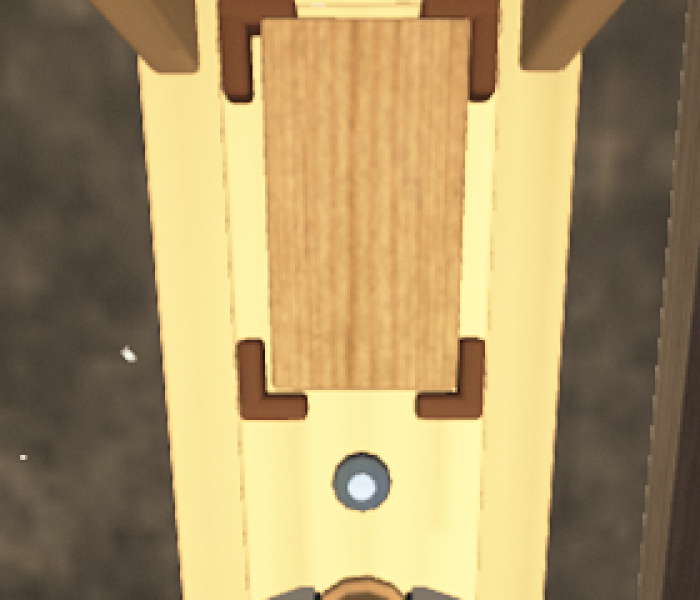

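The block lies flat in its seat, crop x 265 to 470 and y 18 to 390, between all four stops. The cap at (361,482) is still down and the knob is held at 40 N. Handing in.

```bash
python3 -c "
from workcell import job
print(job.job_done())"
```

```text
the job is handed in; nothing more can be done
None
```

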